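# Hold the angle gauge to its mark on an engine mount stud

### The arm

A 6-joint arm with a two-finger parallel gripper is mounted at the origin on the work surface. World frame = base frame: x ahead of the robot, y to its left, z up, the work surface at z = 0. Lengths are in mm, angles in rad, forces in N, time in s.
With the tool pointing down it reaches from about 275 to 1000 mm from the base axis. Payload 8.4 kg.
Tool frame: the origin (TCP) lies at the very end of the fingers, on their centre line; the grasp point (between the pads) lies 19 mm behind it; z points along the fingers, x is the direction in which the jaws open and shut, and the axes are right-handed (so a half turn about z gives the same grasp; the last joint's range is limited). The gripper opens to 85 mm and grips with 20 to 120 N. Pads are 22 mm wide; open, the fingers measure 114 mm over their backs; the gripper's body (76 mm by 85 mm) begins 54 mm behind the grasp point. The pads swing forward as they close: fully open they stand 13 mm farther back than shut.
Start: joints at [1.138, 0.353, 1.633, -0, 1.155, -0.002], TCP at [260.997, 567.898, 202.281] pointing down, gripper open.
Joint ranges: [-2.63, 2.63], [-0.92, 2.1], [0.06, 2.66], [-1.3, 4.44], [0, 2.69], [-3.02, 3.02]. Speed limits (rad/s): [2.22, 2.22, 2.79, 3.14, 3.14, 3.14].

### API

Orientations are given as [roll, pitch, yaw] about the fixed x, y, z axes, in that order (R = Rz(yaw) Ry(pitch) Rx(roll)).
In Python, from rig import r gives the robot as it stands. The module is installed in compiled form; this text tells all that it offers.
- The arm moves only by the tool apply_moves, never from a script. Its argument "targets" is a list that holds one entry, the list of rows, each a list of 7 numbers: the gripper's target within -1 to 1 (fully open at 1, half-way at 0, shut at -1), then the shift along the tool's x, y, z in cm, then the turn, a rotation vector about the tool's x, y, z in degrees. A call has 1 to 8 rows; each row is the pose to reach, as a shift and turn from the pose measured when the call began, along the tool's axes at that moment; what a row does not reach only later rows make up. A row lasts 1/10 s, in which the tool goes at most 50 mm and 8.59 degrees, less where a joint would pass 70% of its speed; a pose out of reach is approached as far as the arm can. A call with a gripper value outside its range is refused whole. The fingers move at their own pace and stop on an object; "newtons" is the grip in N (left out, the last holds). Time passes only in rows, so rows that repeat a pose let the fingers close. It gives the time, the measured TCP pose, the force and the opening at its end, in the units of the state.
- r.sense(): the state, without advancing time (a new reading comes with each control period).
- r.grab_frame(name): name is "scene" or "top" or "wrist"; returns a dict with "pixels" (400x640x3 uint8, red, green, blue), "fov_y" (degrees; the focal length in pixels is half the picture's height over the tangent of half this angle, whatever the lens; pixels are square), "cx", "cy" (the principal point, pixels), "R" (3x3) and "t" (3): a world point X has camera coordinates R X + t; the wrist camera has in their place "mount" (4x4, takes a point from camera to tool coordinates, whose origin is the TCP and whose axes are the tool frame's). Camera axes: x right, y down, z forward; pixel columns grow to the right and rows downward; lengths in mm; the calibration is good to about 2 mm. A picture is of the moment at which its call begins: read the wrist's pose just before it. There is no depth.
- r.sign_off(): hands the job in, once; it reports no verdict.
The state is a dict: "clock": time; "qpos": joint angles; "qvel": joint speeds; "joint_efforts": joint torques, N m; "eef_pos": TCP position; "tcp_rot": TCP orientation; "contact_force": force on the tool from outside, world axes, zero at the start; "wrist_torque": the same for the moment, N m; "opening": opening from 0.0 (shut) to 1.0 (fully open).
Only numpy, scipy, OpenCV 4.12 (cv2) and the standard library are available. Lean on these libraries where they do the work, as an engineer would, in place of code of your own. Each camera call takes 0.05 s, during which the arm holds its last target. There are 200 camera calls.

### The job

Arm the recorder by pressing its three keys fully down one at a time, the smallest first, then the middle-sized, then the largest. Then take the angle gauge by its grip, set its foot on the domed stud of the engine mount, and rock it sideways there, dial upright, until the swinging needle comes to rest on the dark tab on the dial's rim; finish still holding it so, gripped and pressed lightly on the stud without squashing the rubber to its stop, and leave everything else on the bench where it is.

Things in the scene. Friction and masses are not known exactly. Their poses are not given: they have to be found in the camera images.
- gauge: loose pendulum angle gauge, 0.44 kg, upright, dial away from the robot: flat foot 44 (x) x 110 (y) x 12; on it a round dial 110 across, 14 thick, facing its +x (world +x within 0.35 rad), centre 70 above the underside; above it a black grip 24 (x) x 26 (y), from 128 to 184 above the underside, over the foot's middle. Origin: middle of the foot's underside, z up. Sizes in mm
- pointer (a joint): angle (rad) of the swinging needle about the gauge's +x through the dial's centre: 0 points to the grip, positive leans to the gauge's -y. A brass bob under the pivot keeps the needle plumb: rock the gauge by +a about its own x and it settles at -a after swinging for about a second. Range -1 to 1
- marker (a joint): angle (rad) of the mark, a dark steel tab 6 mm wide on the dial's rim, same axis, sense and zero as the pointer; between -0.38 and 0.38, stays as set
- pointer_tip (a point): end of the needle, 44 from the dial's centre and 8 in front (+x) of the gauge's middle plane. Sizes in mm
- mark (a point): inner edge of the tab, also 44 from the dial's centre and 8 in front of the middle plane: the needle's tip meets it when both angles are equal. Sizes in mm
- mount: engine mount fixed to the bench: round steel plate 96 across and 8 thick, on it a black rubber cone up to 40 above the bench, carrying the stud in the middle. Origin: centre of the underside. Sizes in mm
- stud: steel stud on the mount: a washer 52 across and a domed head (ball of radius 18, its centre 18 below the crown); a lug 12 wide stands 22 off the axis to the stud's +y, its top 20 below the crown. Origin on the axis, 40 above the bench. It only moves straight down, sprung by the rubber: 1.8 N to start, then 1.5 N per mm, hard stop at 8 mm. Sizes in mm
- stud_top (a point): the crown of the stud's domed head, 73 above the bench when not pressed. Sizes in mm
- console: grey recorder console fixed to the bench, 100 (its x) x 220 (its y) x 30 tall, with three round white spring keys on its top in a row along its y, 68 apart, in any order of sizes; origin under its centre. Sizes in mm
- key_small (a joint): travel of the small key, 16 across; in m, 0 up, 0.006 fully down; springs back; 1.5 N to start, 5 N fully down; it counts as pressed beyond 0.004. Sizes in mm
- key_small_top (a point): middle of the top of the small key (16 across), 52 above the bench when up; its black collar is 32 across and 10 lower. Sizes in mm
- key_mid (a joint): travel of the mid key, 26 across; in m, 0 up, 0.006 fully down; springs back; 1.5 N to start, 5 N fully down; it counts as pressed beyond 0.004. Sizes in mm
- key_mid_top (a point): middle of the top of the mid key (26 across), 52 above the bench when up; its black collar is 42 across and 10 lower. Sizes in mm
- key_large (a joint): travel of the large key, 38 across; in m, 0 up, 0.006 fully down; springs back; 1.5 N to start, 5 N fully down; it counts as pressed beyond 0.004. Sizes in mm
- key_large_top (a point): middle of the top of the large key (38 across), 52 above the bench when up; its black collar is 54 across and 10 lower. Sizes in mm
- socket: loose steel wrench socket, a tube 28 across and 38 tall, upright; origin at the centre of its underside; bystander, leave alone. Sizes in mm
- offcut: loose pale wood offcut, 90 x 45 x 35; origin under its centre; bystander, leave alone. Sizes in mm
- tape: loose yellow roll of tape, a ring 96 across and 25 tall, lying flat; origin under its centre; bystander, leave alone. Sizes in mm
- wrench: loose steel wrench 180 long lying flat along its own x; origin under its middle; bystander, leave alone. Sizes in mm
- screwdriver: loose screwdriver 200 long and 26 thick with a blue handle, lying along its own x; origin under its middle; bystander, leave alone. Sizes in mm
- spray: loose spray can 66 across and 190 tall, standing; origin under its centre; bystander, leave alone. Sizes in mm
- filter: loose blue oil filter canister 76 across and 75 tall, standing; origin under its centre; bystander, leave alone. Sizes in mm
Mind the look-alikes: they are no part of the job. Leave any brown or red look-alike of the mount alone.

How it is judged (in metres and radians):
On the way, in this order (a step that is already met when the one before it is completed fails the run):
1. the smallest key is pressed down, with the others up (value of joint key_small above 0.004 m and value of joint each of key_mid, key_large below 0.002 m), for 0.05 s.
2. the middle-sized key is pressed down, with the others up (value of joint key_mid above 0.004 m and value of joint each of key_small, key_large below 0.002 m), for 0.05 s.
3. the largest key is pressed down, with the others up (value of joint key_large above 0.004 m and value of joint each of key_small, key_mid below 0.002 m), for 0.05 s.
4. the gauge is lifted clear of the bench in the fingers (height (world z) of gauge above 0.03 m and contact force between the fingers and gauge above 2 N), for 0.2 s.
At the end, for the whole second after the job is handed in: Needle tip within 3.5 mm of the tab's middle and still (under 0.25 rad/s); foot's underside on the stud's dome with over 1 N; dial upright within 0.15 rad, rocked sideways under 0.7 rad; gauge gripped with over 2 N, off the bench, at rest (distance between pointer_tip and mark below 0.0035 m and velocity of joint pointer between -0.25 and 0.25 rad/s and contact force between gauge and stud above 1 N and z of stud_top in the frame of gauge between -0.007 and 0.004 m and x of stud_top in the frame of gauge between -0.022 and 0.022 m and y of stud_top in the frame of gauge between -0.045 and 0.045 m and angle between gauge's own x axis and vertical between 1.42 and 1.72 rad and angle between gauge's own z axis and vertical below 0.7 rad and height (world z) of gauge above 0.04 m and contact force between the fingers and gauge above 2 N and linear speed of gauge below 0.02 m/s); the arm keeps its last pose, push and grip.
It fails at once if two keys pressed at once (value of joint each of key_small, key_mid above 0.004 m or value of joint each of key_small, key_large above 0.004 m or value of joint each of key_mid, key_large above 0.004 m).
It fails at once if the stud is squashed to its stop on the rubber (crown pressed down more than 7.7 mm) (height (world z) of stud_top below 0.0653 m).
It fails at once if a bystander is moved by more than 30 mm (distance of any of socket, offcut, tape, wrench, screwdriver, spray, filter from where it was at the start of the episode above 0.03 m).
It also fails if it takes over 64 s, if anything falls off the work surface, if the arm or the gripper's body presses on something with over 40 N, if the wrist force passes 120 N, or if a joint passes its speed limit or range.

## Working session

There is one attempt and no reset: what is moved stays moved. The work goes in short steps, Python scripts to look and compute and a tool call to move; the robot and the scene stay as the last step left them, time stands still between calls to the robot, and variables do not carry over. Pictures are saved under pics/ and viewed, about 8 in all and at most 12, crops included, and the job is handed in when it is done.

Besides the shell and the picture viewer there is one more tool, called after "Emit:" as name(argument=value, ...) on one line, values as JSON. apply_moves: Moves the arm, as the interface text tells. Its arguments: {"type":"object","properties":{"targets":{"type":"array"},"newtons":{"type":"number"}},"required":["targets"]}

```bash
mkdir -p pics
cat > h.py <<'E'
import numpy as np, cv2, pickle
from scipy.spatial.transform import Rotation as Ro
from rig import r
def T():
    s=r.sense(); M=np.eye(4); M[:3,3]=s['eef_pos']; M[:3,:3]=Ro.from_euler('xyz',s['tcp_rot']).as_matrix(); return M
def grab(n,tag):
    M=T(); f=r.grab_frame(n); h=f['pixels'].shape[0]
    F=h/2/np.tan(np.radians(f['fov_y'])/2); f['F']=F
    if n=='wrist':
        C=M@np.array(f['mount']); f['Rc']=C[:3,:3]; f['o']=C[:3,3]
    else:
        f['Rc']=np.array(f['R']).T; f['o']=-f['Rc']@np.array(f['t'])
    cv2.imwrite(f'pics/{tag}.png',f['pixels'][:,:,::-1]); pickle.dump(f,open(f'pics/{tag}.pkl','wb')); return f
def load(tag): return pickle.load(open(f'pics/{tag}.pkl','rb'))
def ray(f,u,v):
    d=f['Rc']@np.array([(u-f['cx'])/f['F'],(v-f['cy'])/f['F'],1.]); return f['o'],d
def onz(f,u,v,z):
    o,d=ray(f,u,v); return o+d*(z-o[2])/d[2]
def proj(f,X):
    c=f['Rc'].T@(np.array(X,float)-f['o']); return f['cx']+f['F']*c[0]/c[2], f['cy']+f['F']*c[1]/c[2]
def tri(f,p,g,q):
    A=[];b=[]
    for F,P in((f,p),(g,q)):
        o,d=ray(F,*P); d=d/np.linalg.norm(d); N=np.eye(3)-np.outer(d,d); A.append(N); b.append(N@o)
    return np.linalg.lstsq(np.vstack(A),np.hstack(b),rcond=None)[0]
def togo(X,Rm=None):
    "shift cm in tool axes / rotvec deg to reach"
    M=T(); out=[(M[:3,:3].T@(np.array(X)-M[:3,3])/10).round(2)]
    if Rm is not None: out.append(np.degrees(Ro.from_matrix(M[:3,:3].T@Rm).as_rotvec()).round(2))
    return out
E
python3 - <<'E'
from h import *
for n in('scene','top'):
    f=grab(n,n+'0'); print(n,f['fov_y'],f['cx'],f['cy'],f['o'].round(),f['F'])
f=grab('wrist','w0');print(f['mount'],f['fov_y'])
print(r.sense())
E
```

```text
scene 42.707113979889755 321.2591224938649 188.75305763189215 [1123. -499. 1161.] 511.56005936717764
top 43.59445588291377 324.9080780887332 208.8511504094521 [ 398.  -43. 1357.] 500.10584281470904
[[ 9.99997952e-01 -1.57252138e-03  1.27417771e-03  1.97535039e-03]
 [ 1.13980223e-03  9.57779361e-01  2.87501993e-01 -7.27298070e+01]
 [-1.67248415e-03 -2.87499952e-01  9.57779192e-01 -1.71250595e+02]
 [ 0.00000000e+00  0.00000000e+00  0.00000000e+00  1.00000000e+00]] 70.28589608985078
{'clock': 0.15, 'qpos': array([ 1.13763571e+00,  3.53521557e-01,  1.63395878e+00,  1.00543480e-05,
        1.15518503e+00, -2.40380400e-03]), 'qvel': array([-4.14218797e-04, -1.76828002e-03, -2.45054975e-03, -6.53214700e-04,
        5.68881405e-04,  1.72704748e-06]), 'joint_efforts': array([-6.68289904e-04, -6.05633426e+01, -3.42340028e+01,  9.86892957e-06,
        6.05517940e-03,  3.66757291e-09]), 'eef_pos': array([260.80965686, 567.55309043, 201.71578714]), 'tcp_rot': array([-3.14158088e+00,  1.07268725e-03,  1.14003546e+00]), 'contact_force': array([0.1069814 , 1.28716328, 0.04323663]), 'wrist_torque': array([-0.02230749, -0.03390011, -0.02999955]), 'opening': 0.9992111630796268}
```

View pics/top0.png

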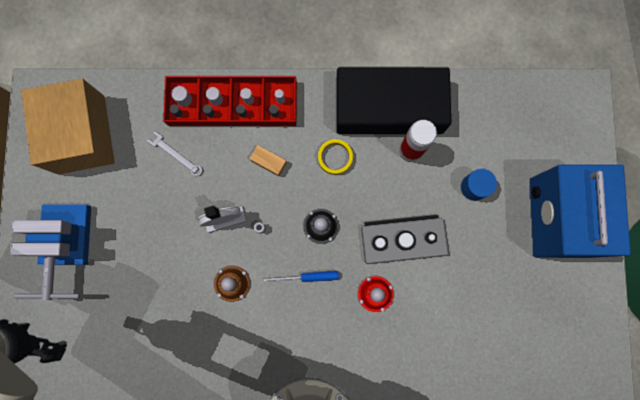

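View pics/scene0.png

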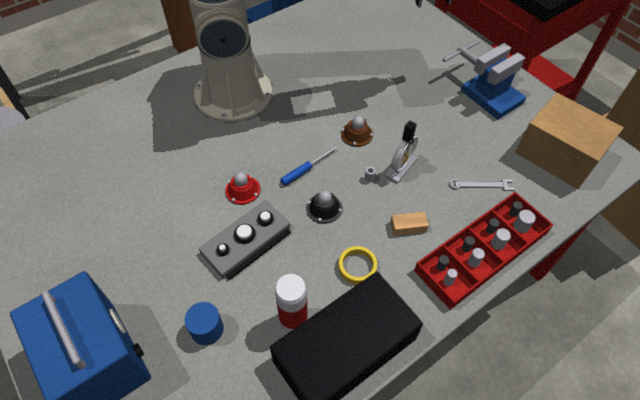

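The top view shows the base at the bottom, with x up and y left. The console is at about (405,240), with white keys at (380,243) mid, (405,240) large and (431,238) small. Mount candidates are black (321,225), brown (232,284) and red (376,294). The black rubber one fits; brown and red are look-alikes. The gauge is at (222,216), with its black grip at (211,212). I'll confirm this in one crop and measure.

Run:
```python
from h import *
t=load('top0');s=load('scene0')
a=cv2.resize(t['pixels'][190:310,190:455],None,fx=3,fy=3,interpolation=cv2.INTER_CUBIC)
b=cv2.resize(s['pixels'][110:190,355:445],None,fx=2.8,fy=2.8,interpolation=cv2.INTER_CUBIC)
c=np.zeros((a.shape[0]+b.shape[0],a.shape[1],3),np.uint8);c[:a.shape[0]]=a;c[a.shape[0]:,:b.shape[1]]=b
b2=cv2.resize(s['pixels'][180:280,190:350],None,fx=2.24,fy=2.24);c[a.shape[0]:a.shape[0]+224,260:260+358]=b2[:224]
cv2.imwrite('pics/c1.png',c[:600,:,::-1])
for n,f,(x0,y0,x1,y1) in(('top',t,(355,215,450,265)),('scene',s,(200,200,295,280))):
    p=f['pixels'][y0:y1,x0:x1].astype(int); m=((p.min(2)>185)).astype(np.uint8)
    k,_,st,ce=cv2.connectedComponentsWithStats(m)
    for i in range(1,k):
        if st[i,4]>15:
            u,v=ce[i]+[x0,y0]; print(n,st[i],u.round(1),v.round(1),onz(f,u,v,52).round(1))
# plate: dark disc
for n,f,(x0,y0,x1,y1) in(('top',t,(300,205,345,250)),('scene',s,(300,180,350,225))):
    p=f['pixels'][y0:y1,x0:x1].astype(int); print(n); print(p.max(2)[::2,::2])
```

```text
top [ 44  18  14  14 139] 405.7 239.5 [ 483.4 -251.4   52. ]
top [74 20  5  5 18] 431.4 236.9 [ 490.5 -318.7   52. ]
top [21 23  9  9 59] 379.9 242.4 [ 475.8 -183.9   52. ]
scene [61 11  9  8 53] 264.9 215.0 [ 480.7 -184.8   52. ]
scene [ 37  25  14  12 134] 243.7 230.4 [ 487.9 -252.6   52. ]
scene [20 45  5  4 18] 221.8 246.5 [ 495.1 -320.1   52. ]
scene [79 74 16  6 78] 287.8 276.8 [ 658.1 -235.7   52. ]
top
[[140 143 140 142 138 137 138 141 140 145 137 140 138 143 141 140 139 137
  139 138 136 141 134]
 [141 141 142 141 138 139 139 141 141 143 142 144 139 142 138 137 139 139
  140 139 139 134 133]
 [140 136 138 138 138 142 142 123 106  83  84  83  92 105 138 142 139 138
  138 139 140 136 136]
 [140 141 140 136 130 140  97  72  54  47  39  37  51  62  78 101 146 138
  139 133 134 137 138]
 [137 139 142 137 114 179 135  20  15  14  17  16  10  14  39  65  77 130
  140 139 130 136 139]
 [141 142 146 120  75  51  31  21  27  58  66  67  43  21  11  21 112 176
  124 140 130 134 134]
 [141 140 136  84  52  18  20  54  65  71  87  83  75  69  30   9  61 131
   57 142 133 133 130]
 [142 1
[... 3267 characters left out ...]
11  16   3   7  21  10  22  19  23  23
   18  46  75 123 148 148 149]
 [148 151 148 121  59  51  25  10  17  22   6  18  16   8  18  15  25  13
   39  72  92 145 148 150 150]
 [145 148 145 140  88  50  60  30  23  11   2  19  12  20  18  13  18  46
   73  70 129 149 146 150 148]
 [149 149 146 145 143  82  53  69  65 107 152  34  22  17  25  39  68  73
   71 121 151 146 149 150 150]
 [145 151 147 144 150 148  92  47  57  88 129  61  69  65  71  77  60  63
  132 148 152 147 146 150 151]
 [147 152 146 144 145 144 144 136  86  43  43  39  44  47  48  59 118 150
  150 148 154 145 146 148 147]
 [146 146 146 146 150 144 142 143 144 134 137 132 137 140 143 148 150 147
  146 146 145 150 149 148 151]]
```

View pics/c1.png

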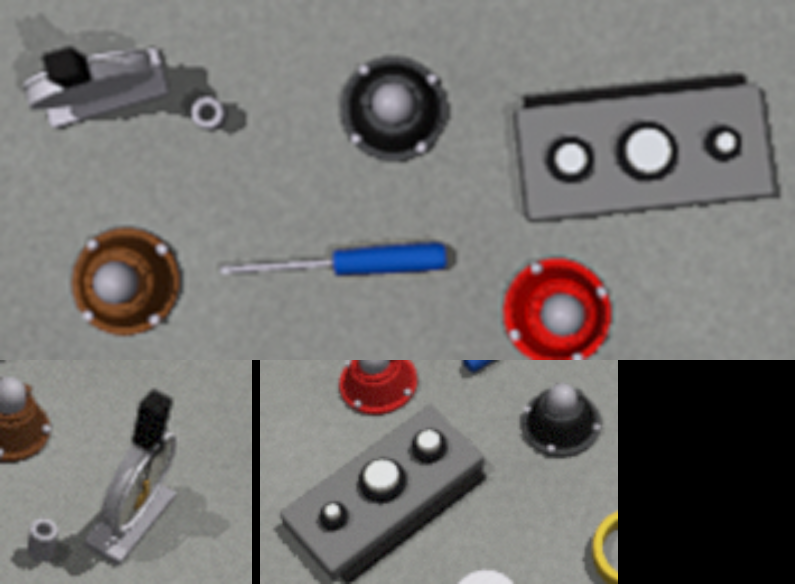

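Confirmed: the black mount's ball is at (321,224) and the brown and red ones are look-alikes. From left to right in the top view the keys are mid, large and small. The gauge has a black grip and its dial faces away from the robot. Now I'll work out the first move to above the small key, with tool yaw about -π/2 so that the wrist camera later faces the dial.

Run:
```python
from h import *
t=load('top0');s=load('scene0')
for n,a,b in(('small',(431.4,236.9),(221.8,246.5)),('large',(405.7,239.5),(243.7,230.4)),('mid',(379.9,242.4),(264.9,215.))): print(n,tri(t,a,s,b).round(1))
print('spray',onz(t,424,132,190).round(),'grip',onz(t,211,211,184).round(), 'filter',onz(t,481,184,75).round())
print('stud',onz(t,320,223.5,55).round(1),onz(s,324.5,196,55).round(1))
R=Ro.from_euler('xyz',[np.pi,0,-np.pi/2]).as_matrix()
print(togo([490,-319,260],R), togo([490,-319,260])[0]*.5)
```

```text
small [ 491.2 -319.4   45.7]
large [ 484.2 -251.8   46.3]
mid [ 476.7 -183.9   45.7]
spray [ 733. -278.  190.] grip [541. 229. 184.] filter [ 627. -446.   75.]
stud [524.7 -27.6  55. ] [525.4 -27.6  55. ]
[array([-70.99,  57.84,  -5.75]), array([8.0000e-02, 2.0000e-02, 1.5532e+02])] [-35.495  28.92   -2.875]
```

Emit:
apply_moves(targets=[[[-1, -4, 3, -5.7, 0, 0, 8], [-1, -8, 6, -5.7, 0, 0, 16], [-1, -12, 9, -5.7, 0, 0, 24], [-1, -16, 12, -5.7, 0, 0, 32], [-1, -20, 15, -5.7, 0, 0, 40], [-1, -24, 18, -5.7, 0, 0, 48], [-1, -28, 21, -5.7, 0, 0, 56], [-1, -31, 24, -5.7, 0, 0, 64]]])

```text
clock: 0.95
eef_pos: [345.5, 194.6, 259.1]
tcp_rot: [3.141, 0.0, 0.018]
contact_force: [1.5, 0.5, 0.7]
opening: -0.004
```

Run:
```python
from h import *
R=Ro.from_euler('xyz',[np.pi,0,-np.pi/2]).as_matrix()
print(r.sense()['eef_pos'],r.sense()['clock'],r.sense()['qpos'].round(2),togo([485,-252,260],R))
```

```text
[345.48354493 194.64954368 259.0658003 ] 0.95 [ 0.51 -0.08  2.01 -0.    1.21  0.49] [array([13.14, 44.91, -0.06]), array([ 5.000e-02, -3.000e-02,  9.104e+01])]
```

Emit:
apply_moves(targets=[[[-1, 1.3, 4.5, 0, 0, 0, 8], [-1, 2.6, 9, 0, 0, 0, 16], [-1, 4, 13.5, 0, 0, 0, 24], [-1, 5.3, 18, 0, 0, 0, 32], [-1, 6.6, 22.5, 0, 0, 0, 40], [-1, 8, 27, 0, 0, 0, 48], [-1, 9.2, 31.5, 0, 0, 0, 56], [-1, 10.5, 36, 0, 0, 0, 64]]])

```text
clock: 1.75
eef_pos: [456.9, -165.5, 259.3]
tcp_rot: [3.141, -0.001, -1.105]
contact_force: [0.5, 1.3, 0.0]
opening: 0.0
```

Run:
```python
from h import *
R=Ro.from_euler('xyz',[np.pi,0,-np.pi/2]).as_matrix()
print(r.sense()['eef_pos'],r.sense()['clock'],togo([485,-252,200],R))
```

```text
[ 456.90226173 -165.47703146  259.2876832 ] 1.75 [array([8.99, 1.37, 5.93]), array([ 2.000e-02, -4.000e-02,  2.668e+01])]
```

Emit:
apply_moves(targets=[[[-1, 3, 0.5, 0, 0, 0, 8], [-1, 6, 1, 0, 0, 0, 16], [-1, 9, 1.4, 0, 0, 0, 24], [-1, 9, 1.4, 0, 0, 0, 26.7], [-1, 9, 1.4, 0, 0, 0, 26.7], [-1, 9, 1.4, 0, 0, 0, 26.7]]])

```text
clock: 2.35
eef_pos: [484.5, -251.9, 259.1]
tcp_rot: [3.141, -0.0, -1.569]
contact_force: [-0.0, 0.4, -0.2]
opening: 0.0
```

Run:
```python
from h import *
f=grab('wrist','w1'); print(r.sense()['eef_pos'],r.sense()['tcp_rot'])
p=f['pixels'].astype(int); m=(p.min(2)>170).astype(np.uint8)
k,_,st,ce=cv2.connectedComponentsWithStats(m)
for i in range(1,k):
    if st[i,4]>60: u,v=ce[i]; print(st[i],u.round(1),v.round(1),onz(f,u,v,52).round(1))
```

```text
[ 484.52511927 -251.68999986  259.21441862] [ 3.14100134e+00 -4.29544694e-04 -1.56931234e+00]
[312   1   9  19  69] 316.5 10.5 [ 672.7 -247.1   52. ]
[255   3  21  28 182] 264.9 19.6 [ 663.5 -186.7   52. ]
[233  10  28  44 321] 246.6 33.3 [ 649.3 -164.3   52. ]
[ 246   13  245  157 9657] 361.1 89.8 [ 586.7 -302.3   52. ]
[381  18  19  13  98] 390.0 23.7 [ 659.3 -333.3   52. ]
[404  18  11  15  67] 408.2 27.0 [ 655.8 -354.9   52. ]
[337  23  14  40 177] 345.2 40.4 [ 641.8 -281.2   52. ]
[220  24  18  25 156] 227.3 37.0 [ 645.3 -141.1   52. ]
[383  33  19  15  93] 390.0 40.9 [ 641.2 -334.5   52. ]
[230  48  27  22 236] 243.5 57.5 [ 623.2 -158.6   52. ]
[446  88  48  21 298] 466.8 97.4 [ 577.8 -435.4   52. ]
[501  92  14  18  93] 505.9 100.6 [ 573.9 -485.1   52. ]
[  0  98  12  13 104] 4.0 104.4 [569.4 148.6  52. ]
[491 113  18  12  77] 499.2 119.0 [ 551.6 -480.7   52. ]
[133 130  13  17 155] 138.7 138.4 [527.2 -14.1  52. ]
[488 131  16  11  64] 495.7 134.7 [ 532.  -479.7   52. ]
[ 27 134  20  19 123] 36.3 143.2 [521.  121.7  52. ]
[480 139  18  14  89] 486.3 144.8 [ 519.  -469.7   52. ]
[   57   143   391   187 20425] 231.4 239.7 [ 382.7 -122.4   52. ]
[307 157  28  27 576] 320.3 169.7 [ 485.9 -251.6   52. ]
[365 159  12  12 101] 370.4 164.5 [ 492.9 -318.7   52. ]
[262 166  18  19 253] 270.6 174.9 [ 478.7 -184.2   52. ]
[592 223  20  18 100] 601.1 232.4 [ 394.6 -655.7   52. ]
[618 222  22  16 136] 626.6 230.9 [ 397.  -691.6   52. ]
[219 234  13  16  67] 225.8 242.1 [ 379.  -113.9   52. ]
[112 238  13  12  75] 118.2 243.9 [376.   43.5  52. ]
[624 238  16  25 177] 633.1 249.6 [ 367.3 -710.4   52. ]
[216 252  15  16  83] 222.7 260.2 [ 349.5 -106.5   52. ]
[256 260  18  23 228] 264.9 268.6 [ 335.5 -168.5   52. ]
[523 301  18  13  69] 532.9 306.4 [ 269.1 -584.6   52. ]
```

View pics/w1.png

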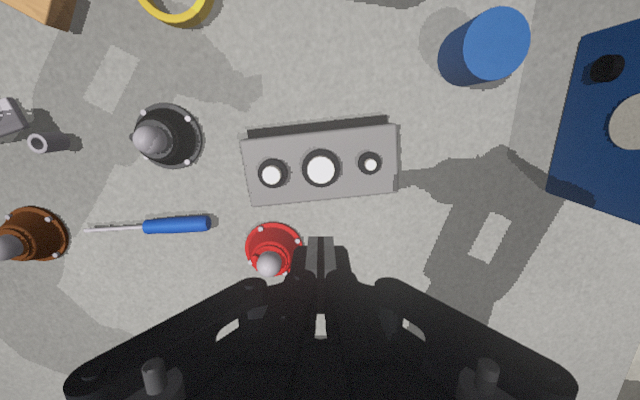

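Wrist view: the keys are small at (370,164), large at (320,170) and mid at (271,175), all consistent with the top view. I'm pressing the small one first.

Emit:
apply_moves(targets=[[[-1, 3.4, -0.4, 4, 0, 0, 0], [-1, 6.7, -0.85, 8, 0, 0, 0], [-1, 6.7, -0.85, 12, 0, 0, 0], [-1, 6.7, -0.85, 16, 0, 0, 0], [-1, 6.7, -0.85, 19.5, 0, 0, 0], [-1, 6.7, -0.85, 20.5, 0, 0, 0], [-1, 6.7, -0.85, 21.2, 0, 0, 0], [-1, 6.7, -0.85, 21.3, 0, 0, 0]]])

```text
clock: 3.2
eef_pos: [493.7, -318.8, 47.0]
tcp_rot: [-3.141, -0.001, -1.568]
contact_force: [-0.1, 0.3, 0.6]
opening: -0.002
```

Emit:
apply_moves(targets=[[[-1, 0, 0, 0, 0, 0, 0], [-1, 0, 0, 0, 0, 0, 0]]])

```text
clock: 3.4
eef_pos: [494.8, -319.4, 48.7]
tcp_rot: [-3.139, -0.003, -1.568]
contact_force: [0.2, 0.1, 0.5]
opening: 0.001
```

Run:
```python
from h import *
for i in range(3):
    s=r.sense(); print(s['clock'],s['eef_pos'].round(1),s['contact_force'].round(1)); f=grab('wrist','w2')
cv2.imwrite('pics/w2c.png',cv2.resize(f['pixels'][150:330,220:460],None,fx=3,fy=3)[:,:,::-1])
```

```text
3.4 [ 494.8 -319.4   48.7] [0.2 0.1 0.5]
3.45 [ 494.6 -319.3   48.5] [ 0.5  0.6 -0. ]
3.5 [ 494.4 -319.2   48.2] [ 0.1 -0.4  0.5]
```

View pics/w2c.png

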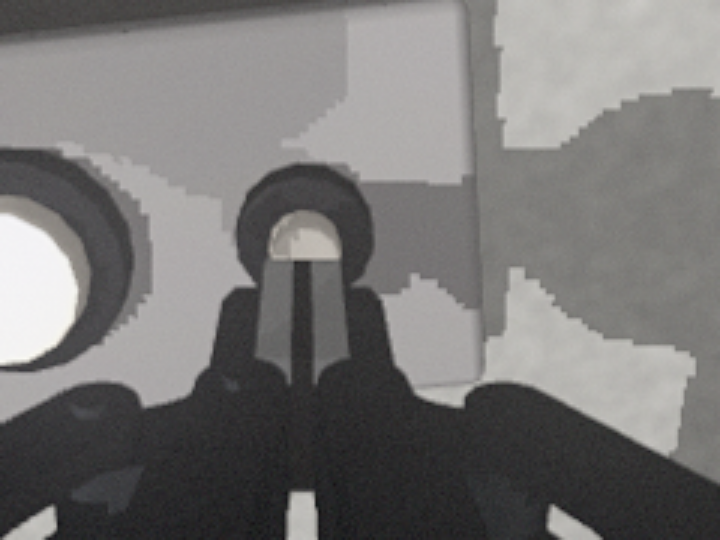

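Run:
```python
from h import *
f=load('w2');C=lambda X:tuple(np.round((np.array(proj(f,X))-[220,150])*3))
M=T()
for y in(-11,0,11): print('tip',y,C((M@[0,y,0,1])[:3]))
print('key',[C([493+a,-318.7+b,z]) for z in(52,46) for a,b in((0,0),(8,0),(0,8),(0,-8))])
for i in range(8):
    s=r.sense();r.grab_frame('wrist'); print(s['clock'],s['eef_pos'].round(1),s['contact_force'].round(1),s['wrist_torque'].round(2))
```

```text
tip -11 (np.float64(301.0), np.float64(198.0))
tip 0 (np.float64(301.0), np.float64(246.0))
tip 11 (np.float64(301.0), np.float64(292.0))
key [(np.float64(299.0), np.float64(258.0)), (np.float64(299.0), np.float64(223.0)), (np.float64(262.0), np.float64(258.0)), (np.float64(337.0), np.float64(258.0)), (np.float64(299.0), np.float64(247.0)), (np.float64(299.0), np.float64(213.0)), (np.float64(263.0), np.float64(247.0)), (np.float64(335.0), np.float64(247.0))]
3.55 [ 494.2 -319.1   48. ] [-1.  -0.   0.3] [ 0.04 -0.01  0.02]
3.6 [ 494.  -319.    47.7] [ 0.1 -0.8  0.1] [ 0.   -0.01 -0.05]
3.65 [ 493.9 -319.    47.5] [-0.4  1.3  0.2] [-0.01 -0.    0.02]
3.7 [ 493.8 -318.9   47.4] [-0.2  0.2  0.6] [-0.01 -0.03  0.03]
3.75 [ 493.8 -318.9   47.2] [ 1.  -0.3  0.1] [ 0.04 -0.02 -0.  ]
3.8 [ 493.7 -318.8   47.1] [ 0.2 -0.4 -0.5] [-0.03  0.01 -0.01]
3.85 [ 493.6 -318.8   47. ] [0.2 0.9 0.9] [-0.    0.01 -0.01]
3.9 [ 493.6 -318.8   47. ] [ 0.9 -0.5  1.2] [-0.03  0.05  0.02]
```

The fingertip edge projects about 13 mm behind the nominal TCP and the force is about zero, so there is no contact yet. I'll descend in small steps, watching the force.

Emit:
apply_moves(targets=[[[-1, 0, 0, 0.2, 0, 0, 0], [-1, 0, 0, 0.3, 0, 0, 0], [-1, 0, 0, 0.3, 0, 0, 0], [-1, 0, 0, 0.3, 0, 0, 0]]])

```text
clock: 4.35
eef_pos: [493.6, -318.7, 43.8]
tcp_rot: [-3.142, -0.001, -1.568]
contact_force: [-0.1, -0.5, -0.8]
opening: 0.003
```

Run:
```python
from h import *
f=load('w2');C=lambda X:np.round((np.array(proj(f,X))-[220,150])*3)
print('large',[C([486+a,-251.6+b,52]) for a,b in((0,0),(19,0),(0,-19))])
M=T();f=grab('wrist','w3')
for z in(0,-5,-10,-15): print(z,np.round(proj(f,(M@[0,-11,z,1])[:3])),np.round(proj(f,(M@[0,11,z,1])[:3])))
for i in range(4):
    s=r.sense();r.grab_frame('wrist'); print(s['clock'],s['eef_pos'].round(1),s['contact_force'].round(1),s['joint_efforts'].round(2))
```

```text
large [array([-12., 288.]), array([-21., 205.]), array([ 76., 288.])]
0 [320. 216.] [320. 247.]
-5 [320. 219.] [320. 251.]
-10 [320. 221.] [320. 254.]
-15 [320. 225.] [320. 258.]
4.4 [ 493.6 -318.8   43.9] [ 0.4 -0.2  0.2] [ -0.   -61.18 -25.61  -0.    -0.    -0.  ]
4.45 [ 493.6 -318.8   43.9] [ 0.   0.1 -0.4] [ -0.   -61.19 -25.63  -0.    -0.     0.  ]
4.5 [ 493.7 -318.8   44. ] [-0.  -0.1  0.6] [  0.   -61.21 -25.64  -0.    -0.    -0.  ]
4.55 [ 493.7 -318.8   44. ] [-0.5 -0.4  0.4] [  0.   -61.22 -25.65  -0.    -0.     0.  ]
```

Emit:
apply_moves(targets=[[[-1, 0, 0, 0.2, 0, 0, 0], [-1, 0, 0, 0.4, 0, 0, 0], [-1, 0, 0, 0.4, 0, 0, 0], [-1, 0, 0, 0.4, 0, 0, 0]]])

```text
clock: 5.0
eef_pos: [493.6, -318.8, 39.9]
tcp_rot: [-3.142, -0.001, -1.568]
contact_force: [-0.6, -0.0, -0.4]
opening: -0.003
```

Run:
```python
from h import *
for i in range(2):
    s=r.sense();f=grab('wrist','w4'); print(s['clock'],s['eef_pos'].round(1),s['contact_force'].round(1),s['joint_efforts'].round(2))
g=load('w2')
a=[cv2.resize(x['pixels'][175:265,280:380],None,fx=4,fy=4) for x in(g,f)]
cv2.imwrite('pics/w4c.png',np.hstack(a)[:,:,::-1])
```

```text
5.0 [ 493.6 -318.8   39.9] [-0.6 -0.  -0.4] [-0.000e+00 -6.130e+01 -2.534e+01 -0.000e+00 -1.000e-02  0.000e+00]
5.05 [ 493.6 -318.8   39.9] [-0.3 -0.4 -0. ] [ -0.   -61.31 -25.36  -0.    -0.     0.  ]
```

View pics/w4c.png

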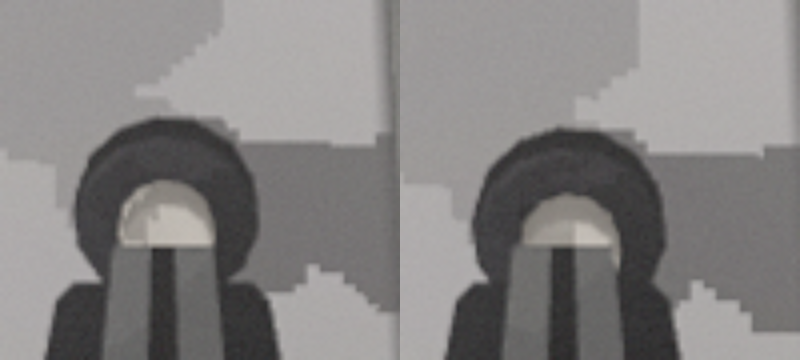

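Emit:
apply_moves(targets=[[[-1, 0, 0, 0.2, 0, 0, 0], [-1, 0, 0, 0.4, 0, 0, 0], [-1, 0, 0, 0.4, 0, 0, 0], [-1, 0, 0, 0.4, 0, 0, 0]]])

```text
clock: 5.5
eef_pos: [493.6, -318.8, 35.9]
tcp_rot: [-3.142, -0.001, -1.568]
contact_force: [0.3, -0.2, 0.4]
opening: -0.002
```

Emit:
apply_moves(targets=[[[-1, 0, 0, 0.1, 0, 0, 0], [-1, 0, 0, 0.2, 0, 0, 0], [-1, 0, 0, 0.2, 0, 0, 0], [-1, 0, 0, 0.2, 0, 0, 0]]])

```text
clock: 5.9
eef_pos: [493.6, -318.8, 33.8]
tcp_rot: [3.142, -0.001, -1.568]
contact_force: [0.4, 0.2, -0.3]
opening: -0.0
```

Run:
```python
from h import *
f=grab('wrist','w5');g=load('w4'); s=load('scene0')
q=grab('scene','s5'); print(r.sense()['eef_pos'],r.sense()['joint_efforts'].round(2),r.sense()['contact_force'], [np.round(proj(q,p)) for p in ([493.6,-318.8,34],[493.6,-318.8,52])])
a=[cv2.resize(x['pixels'][175:265,280:380],None,fx=4,fy=4) for x in(g,f)]+[cv2.resize(q['pixels'][190:280,170:270],None,fx=4,fy=4)]
cv2.imwrite('pics/w5c.png',np.hstack(a)[:,:,::-1][:, 400:])
```

```text
[ 493.62894216 -318.81468401   33.879162  ] [ -0.   -61.62 -25.05  -0.    -0.     0.  ] [ 0.9099174  -0.34305201  0.32061178] [array([223., 249.]), array([222., 246.])]
```

View pics/w5c.png

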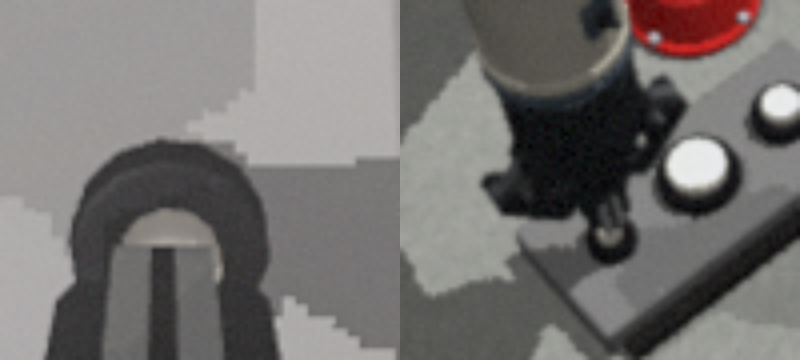

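Emit:
apply_moves(targets=[[[-1, 0, 0, 0.1, 0, 0, 0], [-1, 0, 0, 0.3, 0, 0, 0], [-1, 0, 0, 0.3, 0, 0, 0], [-1, 0, 0, 0.3, 0, 0, 0]]])

```text
clock: 6.4
eef_pos: [493.6, -318.7, 30.7]
tcp_rot: [3.141, -0.001, -1.568]
contact_force: [-0.1, 0.5, -0.0]
opening: -0.0
```

Run:
```python
from h import *
f=grab('wrist','w6')
for t,e in(('w2',(175+180/4,175+118/4)),('w4',(175+195/4,175+128/4)),('w5',(175+208/4,175+140/4))):
    g=load(t); print(t,g['o'].round(1),'key edge obs',e[0],[ (z,round(proj(g,[501,-318.7,z])[1],1)) for z in(52,46,40,34)],'collar obs',e[1],[ (z,round(proj(g,[509,-318.7,z])[1],1)) for z in(42,36,30)])
    o,d=ray(g,320,237); print('tip depth candidates: tool y at TCP z', onz(g,320,237,g['o'][2]-171.25)-g['o'])
```

```text
w2 [ 567.6 -318.8  219.6] key edge obs 220.0 [(52, np.float64(224.4)), (46, np.float64(221.0)), (40, np.float64(217.8)), (34, np.float64(214.8))] collar obs 204.5 [(42, np.float64(207.4)), (36, np.float64(204.7)), (30, np.float64(202.1))]
tip depth candidates: tool y at TCP z [-7.68241850e+01 -8.81189771e-02 -1.71250000e+02]
w4 [ 567.1 -318.6  211.2] key edge obs 223.75 [(52, np.float64(228.4)), (46, np.float64(224.7)), (40, np.float64(221.2)), (34, np.float64(217.9))] collar obs 207.0 [(42, np.float64(210.4)), (36, np.float64(207.4)), (30, np.float64(204.6))]
tip depth candidates: tool y at TCP z [-7.72106335e+01  1.29186478e-01 -1.71250000e+02]
w5 [ 567.1 -318.6  205.1] key edge obs 227.0 [(52, np.float64(232.3)), (46, np.float64(228.3)), (40, np.float64(224.6)), (34, np.float64(221.1))] collar obs 210.0 [(42, np.float64(213.6)), (36, np.float64(210.4)), (30, np.float64(207.4))]
tip depth candidates: tool y at TCP z [-7.72455575e+01  1.52976859e-01 -1.71250000e+02]
```

Emit:
apply_moves(targets=[[[-1, 0, 0, 0.1, 0, 0, 0], [-1, 0, 0, 0.3, 0, 0, 0], [-1, 0, 0, 0.3, 0, 0, 0], [-1, 0, 0, 0.3, 0, 0, 0]]])

```text
clock: 6.85
eef_pos: [493.5, -318.8, 27.7]
tcp_rot: [3.141, -0.001, -1.568]
contact_force: [-0.1, 0.1, -0.4]
opening: -0.002
```

Emit:
apply_moves(targets=[[[-1, 0, 0, 0.1, 0, 0, 0], [-1, 0, 0, 0.2, 0, 0, 0], [-1, 0, 0, 0.2, 0, 0, 0], [-1, 0, 0, 0.2, 0, 0, 0]]])

```text
clock: 7.25
eef_pos: [493.5, -318.7, 25.7]
tcp_rot: [3.141, -0.001, -1.568]
contact_force: [0.1, 0.1, -0.1]
opening: 0.003
```

Run:
```python
from h import *
f=grab('wrist','w7'); q=grab('scene','s7')
print(r.sense()['joint_efforts'].round(2))
for t in('w2','w4','w5','w6','w7'):
    g=load(t); print(t,g['o'][2].round(1),g['pixels'][196:246:1,326].max(1))
a=[cv2.resize(x,None,fx=4,fy=4,interpolation=cv2.INTER_CUBIC) for x in(f['pixels'][175:265,280:380],q['pixels'][190:280,170:270])]
cv2.imwrite('pics/w7c.png',np.hstack(a)[:,:,::-1])
```

```text
[ -0.   -61.94 -24.57  -0.     0.     0.  ]
w2 219.6 [174 174 175 174 175 173 176 167 121  68  56  61  58  60  67  77  78  70
  77  73  73  73  72  70  67 113 133 133 132 139 153 180 190 192 188 192
 192 192 193 196 150 101 109 111 111 110 110 112 111 105]
w4 211.2 [155 157 154 170 177 174 176 177 179 163 157 117  52  56  55  58  63  63
  65  61  64  71  71  74  64  72  72  58 115 137 137 134 137 140 156 185
 194 194 195 199 152 103 109 111 111 110 111 109 105 109]
w5 205.1 [156 156 157 157 157 156 155 156 154 158 164 164 157 160 115  48  53  55
  58  61  65  67  68  61  65  66  62  64  60  53  54  78 126 137 137 135
 137 142 147 161 129 100 107 107 113 110 108 112 108 112]
w6 202.0 [157 156 157 157 155 156 157 157 156 158 155 156 158 158 159 122  58  52
  60  54  56  60  67  67  67  63  62  68  65  60  59  62  57  92 130 137
 140 137 142 142 119 106 104 110 104 108 109 112 111 110]
w7 196.9 [157 160 157 159 156 157 156 155 157 156 158 155 156 157 155 157 156 159
 114  57  55  56  55  57  58  63  66  67  67  65  57  56  54  50  53  49
  55 121 139 139 113 106 104 106 106 104 105 110 108 105]
```

View pics/w7c.png

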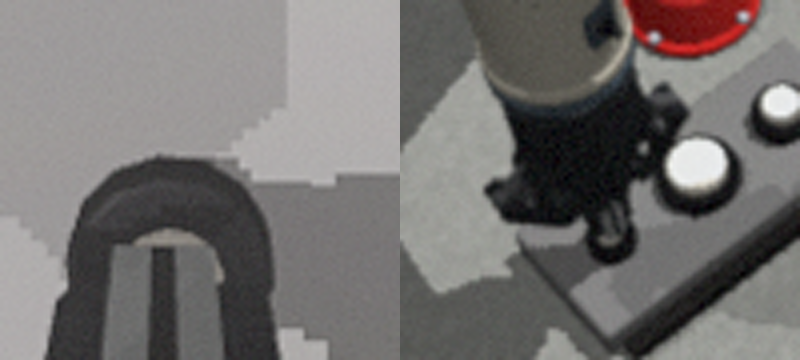

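The key is still up: its edge keeps a constant relation to the collar apart from perspective. The visible fingertip edge fits a fingertip about 30 mm behind the reported TCP. I'll keep descending slowly until there is contact.

Emit:
apply_moves(targets=[[[-1, 0, 0, 0.1, 0, 0, 0], [-1, 0, 0, 0.2, 0, 0, 0], [-1, 0, 0, 0.2, 0, 0, 0], [-1, 0, 0, 0.2, 0, 0, 0]]])

```text
clock: 7.75
eef_pos: [493.5, -318.7, 23.7]
tcp_rot: [3.141, -0.001, -1.568]
contact_force: [0.2, 1.7, 0.6]
opening: 0.0
```

Emit:
apply_moves(targets=[[[-1, 0, 0, 0.1, 0, 0, 0], [-1, 0, 0, 0.2, 0, 0, 0], [-1, 0, 0, 0.2, 0, 0, 0], [-1, 0, 0, 0.2, 0, 0, 0]]])

```text
clock: 8.15
eef_pos: [493.6, -318.8, 21.8]
tcp_rot: [3.141, -0.001, -1.568]
contact_force: [-0.0, -0.0, 1.6]
opening: 0.001
```

Emit:
apply_moves(targets=[[[-1, 0, 0, 0.1, 0, 0, 0], [-1, 0, 0, 0.2, 0, 0, 0], [-1, 0, 0, 0.2, 0, 0, 0], [-1, 0, 0, 0.2, 0, 0, 0]]])

```text
clock: 8.55
eef_pos: [493.6, -318.8, 19.8]
tcp_rot: [3.142, -0.001, -1.568]
contact_force: [-0.4, 0.2, 2.8]
opening: -0.001
```

Contact at TCP z≈22, so the fingertips are about 30 mm behind the reported TCP. Full travel should be at z≈16.

Emit:
apply_moves(targets=[[[-1, 0, 0, 0.2, 0, 0, 0], [-1, 0, 0, 0.36, 0, 0, 0], [-1, 0, 0, 0.36, 0, 0, 0], [-1, 0, 0, 0.36, 0, 0, 0]]])

```text
clock: 8.95
eef_pos: [493.7, -318.8, 16.9]
tcp_rot: [-3.142, -0.001, -1.568]
contact_force: [-3.0, 1.5, 12.9]
opening: 0.004
```

Run:
```python
from h import *
for i in range(3): s=r.sense();r.grab_frame('wrist');print(s['eef_pos'].round(1),s['contact_force'].round(1))
```

```text
[ 493.7 -318.8   16.9] [-3.   1.5 12.9]
[ 493.7 -318.9   16.9] [-3.3  2.  13. ]
[ 493.7 -318.8   16.9] [-3.9  2.2 12.4]
```

The small key is on its stop (12.9 N). Next is the mid key.

Emit:
apply_moves(targets=[[[-1, 0, 0, -2.5, 0, 0, 0], [-1, -4, 0.5, -3.5, 0, 0, 0], [-1, -8.5, 1, -3.5, 0, 0, 0], [-1, -13.4, 1.5, -3.5, 0, 0, 0], [-1, -13.4, 1.5, -2.5, 0, 0, 0], [-1, -13.4, 1.5, -1, 0, 0, 0], [-1, -13.4, 1.5, -0.3, 0, 0, 0], [-1, -13.4, 1.5, -0.05, 0, 0, 0]]])

```text
clock: 9.9
eef_pos: [478.1, -184.7, 16.7]
tcp_rot: [3.141, 0.0, -1.569]
contact_force: [-4.5, 5.5, 23.8]
opening: 0.003
```

Emit:
apply_moves(targets=[[[-1, 0, 0, 0, 0, 0, 0], [-1, 0, 0, 0, 0, 0, 0]]])

```text
clock: 10.1
eef_pos: [478.1, -184.6, 17.0]
tcp_rot: [3.14, 0.001, -1.57]
contact_force: [-0.6, 5.2, 7.1]
opening: 0.001
```

Run:
```python
from h import *
for i in range(3): s=r.sense();r.grab_frame('wrist');print(s['eef_pos'].round(1),s['contact_force'].round(1))
```

```text
[ 478.1 -184.6   17. ] [-0.6  5.2  7.1]
[ 478.1 -184.7   17. ] [0.3 5.  6.3]
[ 478.1 -184.7   17. ] [-0.9  5.6  7.3]
```

Emit:
apply_moves(targets=[[[-1, 0, 0, -2.5, 0, 0, 0], [-1, 2, -0.3, -3.5, 0, 0, 0], [-1, 6.7, -0.8, -3.5, 0, 0, 0], [-1, 6.7, -0.8, -3, 0, 0, 0], [-1, 6.7, -0.8, -2, 0, 0, 0], [-1, 6.7, -0.8, -0.8, 0, 0, 0], [-1, 6.7, -0.8, -0.2, 0, 0, 0], [-1, 6.7, -0.8, 0, 0, 0, 0]]])

```text
clock: 11.05
eef_pos: [485.2, -250.9, 16.7]
tcp_rot: [3.138, 0.002, -1.569]
contact_force: [-8.7, 0.6, 29.5]
opening: -0.002
```

Emit:
apply_moves(targets=[[[-1, 0, 0, 0, 0, 0, 0], [-1, 0, 0, 0, 0, 0, 0]]])

```text
clock: 11.25
eef_pos: [485.1, -250.8, 16.9]
tcp_rot: [3.138, 0.001, -1.568]
contact_force: [-4.1, -3.9, 10.4]
opening: -0.002
```

Run:
```python
from h import *
for i in range(3): s=r.sense();r.grab_frame('wrist');print(s['eef_pos'].round(1),s['contact_force'].round(1))
R=Ro.from_euler('xyz',[np.pi,0,-np.pi/2]).as_matrix()
print(togo([560,229,300],R))
```

```text
[ 485.1 -250.8   16.9] [-4.1 -3.9 10.4]
[ 485.1 -250.8   17. ] [-3.4 -3.2 11.2]
[ 485.1 -250.8   17. ] [-4.8 -3.1 10.8]
[array([-47.98,  -7.53, -28.29]), array([0.23, 0.05, 0.18])]
```

All three keys are pressed, each on its stop in order. Next I move to look at the dial from the front, with the tool tilted.

Emit:
apply_moves(targets=[[[-1, 0, 0, -5, 0, 0, 0], [-1, 0, 0, -10, 0, 0, 0], [-1, 0, 0, -15, 0, 0, 0], [-1, -4, -1.5, -18, 0, 0, 0], [-1, -8.5, -3, -19, 0, 0, 0], [0.3, -13, -4.5, -20, 0, 0, 0], [1, -17.5, -6, -20, 0, 0, 0], [1, -22, -7.5, -20, 0, 0, 0]]])

```text
clock: 12.2
eef_pos: [560.2, -28.1, 216.7]
tcp_rot: [3.137, 0.001, -1.567]
contact_force: [0.6, -0.7, -0.3]
opening: 0.504
```

```bash
cat >> h.py <<'E'
def look(psi,tilt=38.): return (Ro.from_euler('z',psi)*Ro.from_euler('y',tilt,degrees=True)*Ro.from_euler('xyz',[np.pi,0,-np.pi/2])).as_matrix()
E
python3 - <<'E'
from h import *
print(r.sense()['eef_pos'],togo([545+110*np.cos(.2),229+110*np.sin(.2),185],look(.2)))
E
```

```text
[560.18047324 -28.06258219 216.67875772] [array([-27.85,  -9.39,   3.16]), array([-37.65,   3.8 , -10.78])]
```

Emit:
apply_moves(targets=[[[1, -4, -1.5, 0, -6, 1, -2], [1, -8, -3, 0, -12, 1, -4], [1, -12, -4.5, 0, -18, 2, -6], [1, -16, -6, 1, -24, 3, -8], [1, -20, -7.5, 2, -30, 3, -9], [1, -24, -8.5, 3, -36, 4, -10.8], [1, -27.8, -9.4, 3.1, -37.6, 3.8, -10.8], [1, -27.8, -9.4, 3.1, -37.6, 3.8, -10.8]]])

```text
clock: 13.0
eef_pos: [651.3, 256.0, 179.9]
tcp_rot: [2.472, 0.001, -1.365]
contact_force: [0.7, 0.5, -0.9]
opening: 1.001
```

Emit:
apply_moves(targets=[[[1, 0, 0, 0, 0, 0, 0], [1, 0, 0, 0, 0, 0, 0], [1, 0, 0, 0, 0, 0, 0], [1, 0, 0, 0, 0, 0, 0]]])

```text
clock: 13.4
eef_pos: [651.5, 255.1, 181.1]
tcp_rot: [2.474, 0.001, -1.366]
contact_force: [0.0, -0.1, 0.5]
opening: 1.0
```

Run:
```python
from h import *
r.grab_frame('wrist');f=grab('wrist','g1'); s=r.sense();print(s['eef_pos'].round(1),s['tcp_rot'],np.abs(s['qvel']).max())
c=[round(x) for x in proj(f,[549,229,90])];print(c)
y0,x0=max(c[1]-90,0),max(c[0]-100,0);print(x0,y0)
cv2.imwrite('pics/g1c.png',cv2.resize(f['pixels'][y0:y0+150,x0:x0+200],None,fx=4,fy=4,interpolation=cv2.INTER_CUBIC)[:,:,::-1])
```

```text
[651.6 255.2 181. ] [ 2.47357441e+00  9.17549399e-04 -1.36609521e+00] 0.004915492697690713
[325, 206]
225 116
```

View pics/g1c.png

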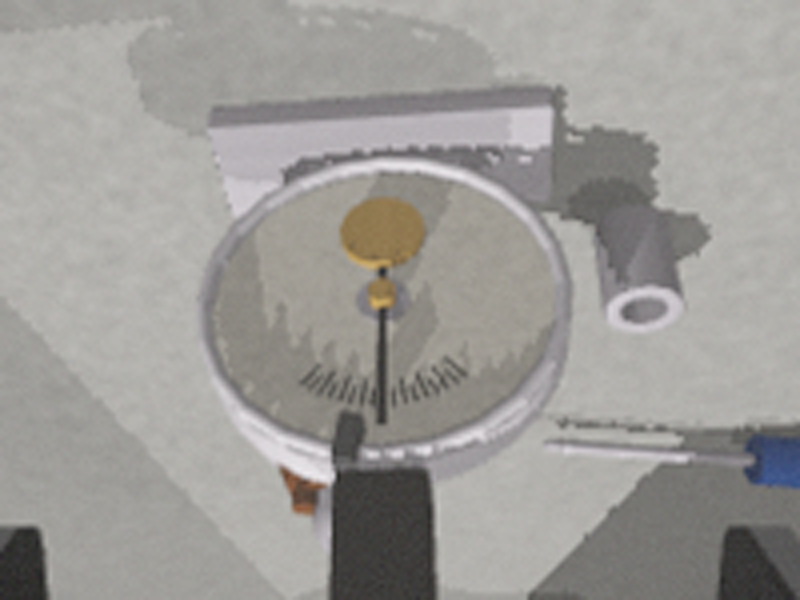

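The front view shows the pivot at crop (381,291), the needle tip at (381,422), the tab's inner edge at about (350,413), and the foot's front lower corners at (210,106) and (555,88). I'm computing the gauge pose and marker angle.

Run:
```python
from h import *
f=load('g1');P=lambda u,v:(225+(u+.5)/4-.5,116+(v+.5)/4-.5)
for z,a,b in((0,(210,107),(554,89)),(12,(214,126),(553,106))):
    A=onz(f,*P(*a),z);B=onz(f,*P(*b),z);d=A-B
    psi=np.arctan2(-d[0],d[1]); ex=np.array([np.cos(psi),np.sin(psi),0]); m=(A+B)/2
    print(z,A.round(1),B.round(1),np.linalg.norm(d).round(1),'yaw',psi.round(3),'origin',(m-22*ex).round(1))
    o=m-22*ex;o[2]=0
    ey=np.array([-np.sin(psi),np.cos(psi),0])
    for n,p in(('pivot',(381,291)),('tip',(382,423)),('tab',(350,413)),('tabout',(347,440)),('griptopL',(333,472)),('griptopR',(434,472))):
        c,dd=ray(f,*P(*p)); X=c+dd*(((o+8*ex-c)@ex)/(dd@ex)); q=X-o
        print(n,(q@ey).round(1),(q[2]-70).round(1),'r',np.hypot(q@ey,q[2]-70).round(1),'ang(+ to -y)',np.arctan2(-(q@ey),q[2]-70).round(3))
# grip from top/scene triangulation
s=load('scene0');t=load('top0')
for n,g,(x0,y0,x1,y1) in(('top',t,(195,200,235,235)),('scene',s,(395,115,425,150))):
    p=g['pixels'][y0:y1,x0:x1];m=(p.max(2)<45).astype(np.uint8);k,_,st,ce=cv2.connectedComponentsWithStats(m);i=1+st[1:,4].argmax();print(n,st[i]+[x0,y0,0,0,0],ce[i]+[x0,y0],onz(g,*(ce[i]+[x0,y0]),170).round(1))
```

```text
0 [548.5 291.    0. ] [578.4 185.    0. ] 110.2 yaw 0.276 origin [542.3 232.    0. ]
pivot 0.7 -3.3 r 3.4 ang(+ to -y) -2.946
tip 0.3 41.9 r 41.9 ang(+ to -y) -0.006
tab 9.1 38.4 r 39.4 ang(+ to -y) -0.233
tabout 9.7 46.9 r 47.9 ang(+ to -y) -0.205
griptopL 13.3 56.5 r 58.0 ang(+ to -y) -0.231
griptopR -13.6 57.5 r 59.0 ang(+ to -y) 0.232
12 [552.3 289.   12. ] [582.1 187.7  12. ] 105.7 yaw 0.286 origin [546.1 232.1  12. ]
pivot 1.2 -0.5 r 1.3 ang(+ to -y) -1.949
tip 0.9 44.1 r 44.1 ang(+ to -y) -0.019
tab 9.6 40.6 r 41.7 ang(+ to -y) -0.232
tabout 10.2 48.9 r 50.0 ang(+ to -y) -0.206
griptopL 13.7 58.4 r 60.0 ang(+ to -y) -0.231
griptopR -12.8 59.5 r 60.9 ang(+ to -y) 0.211
top [205 206  15  13 144] [212.06944444 212.31944444] [539.8 229.3 170. ]
scene [403 122  13  22 184] [408.7826087  131.86413043] [555.4 220.  170. ]
```

The gauge's origin is about (544,232), its yaw about 0.28, and the marker about -0.21, so I need to rock it by about +0.21. Next I move above the grip.

Run:
```python
from h import *
print(togo([543,231.5,250],look(.28,0)),togo([600,245,270],look(.28,0))[0])
```

```text
[array([ 0.11, 13.  ,  1.47]), array([38.25,  1.49, -4.14])] [-0.05  9.64 -3.73]
```

Emit:
apply_moves(targets=[[[1, 0, 3, -3, 6, 0, -1], [1, 0, 6, -3.7, 13, 0, -2], [1, 0, 9.6, -3.7, 20, 1, -3], [1, 0, 11, -2, 27, 1, -3], [1, 0.1, 13, 1.4, 34, 1.5, -4], [1, 0.1, 13, 1.4, 38.2, 1.5, -4.1], [1, 0.1, 13, 1.4, 38.2, 1.5, -4.1], [1, 0.1, 13, 1.4, 38.2, 1.5, -4.1]]])

```text
clock: 14.3
eef_pos: [544.2, 231.8, 252.3]
tcp_rot: [-3.141, 0.0, -1.292]
contact_force: [0.1, 0.2, -0.5]
opening: 0.996
```

Run:
```python
from h import *
f=grab('wrist','g2'); s=r.sense(); print(s['eef_pos'].round(1),s['tcp_rot'].round(3),togo([543,231.5,150],look(.28,0)))
p=f['pixels']; cv2.imwrite('pics/g2.png',p[:,:,::-1])
print('expected grip top', [np.round(proj(f,[543,231.5,z])) for z in (184,128)])
m=(p.max(2)<45).astype(np.uint8);m[330:]=0;k,_,st,ce=cv2.connectedComponentsWithStats(m)
for i in range(1,k):
    if st[i,4]>100: print(st[i],ce[i].round(1))
```

```text
[544.9 232.  251.9] [-3.141  0.    -1.292] [array([-0.  ,  0.21, 10.19]), array([-0.03,  0.01, -0.06])]
expected grip top [array([320., 202.]), array([320., 187.])]
[ 588    0   52   77 2747] [619.7  38.1]
[  75  250  162   80 5270] [172.8 306.3]
[ 414  274  151   56 3710] [483.5 313.8]
```

View pics/g2.png

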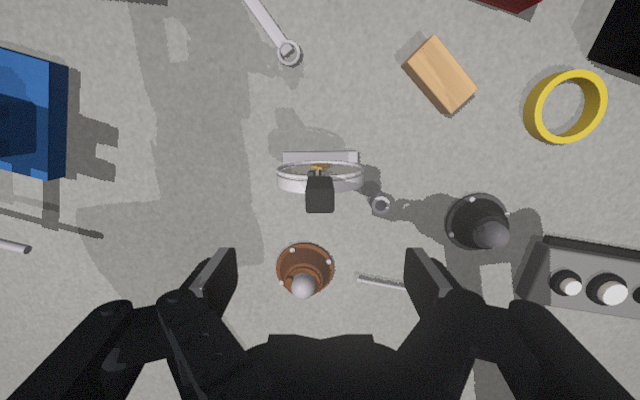

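The grip sits centred at (320,202), as predicted. I descend until the tips are at about 147 mm and check the force.

Emit:
apply_moves(targets=[[[1, 0, 0.2, 3, 0, 0, 0], [1, 0, 0.2, 6, 0, 0, 0], [1, 0, 0.2, 9, 0, 0, 0], [1, 0, 0.2, 11.5, 0, 0, 0], [1, 0, 0.2, 12.7, 0, 0, 0], [1, 0, 0.2, 13.4, 0, 0, 0], [1, 0, 0.2, 13.4, 0, 0, 0]]])

```text
clock: 15.05
eef_pos: [543.8, 231.6, 117.4]
tcp_rot: [3.141, -0.0, -1.292]
contact_force: [0.3, 0.7, 0.2]
opening: 0.995
```

Emit:
apply_moves(newtons=40, targets=[[[0, 0, 0, 0, 0, 0, 0], [-0.4, 0, 0, 0, 0, 0, 0], [-1, 0, 0, 0, 0, 0, 0], [-1, 0, 0, 0, 0, 0, 0], [-1, 0, 0, 0, 0, 0, 0], [-1, 0, 0, 0, 0, 0, 0], [-1, 0, 0, 0, 0, 0, 0]]])

```text
clock: 15.75
eef_pos: [544.1, 232.0, 118.1]
tcp_rot: [-3.141, 0.0, -1.292]
contact_force: [-2.1, 2.5, 5.8]
opening: 0.296
```

Emit:
apply_moves(newtons=60, targets=[[[-1, 0, 0, 0, 0, 0, 0], [-1, 0, 0, -1.5, 0, 0, 0], [-1, 0, 0, -3, 0, 0, 0], [-1, 0, 0, -5, 0, 0, 0], [-1, 0, 0, -7, 0, 0, 0], [-1, 0, 0, -8.5, 0, 0, 0], [-1, 0, 0, -8.5, 0, 0, 0], [-1, 0, 0, -8.5, 0, 0, 0]]])

```text
clock: 16.55
eef_pos: [544.0, 231.8, 203.2]
tcp_rot: [-3.141, 0.0, -1.292]
contact_force: [0.9, -0.2, -4.1]
opening: 0.292
```

Run:
```python
from h import *
print(r.sense()['contact_force'])
M=T(); f=grab('wrist','g3')
# foot long edge/needle check crop
c=[round(x) for x in proj(f,(M@[0,-22,118,1])[:3])];print('foot front mid',c)
cv2.imwrite('pics/g3c.png',cv2.resize(f['pixels'][130:230,240:400],None,fx=5,fy=5,interpolation=cv2.INTER_CUBIC)[:,:,::-1])
w=load('g2') if 0 else None
s=load('top0');print('stud top/scene',onz(s,320,223.5,55).round(1))
g=load('w1');print('stud w1',onz(g,150,139,55).round(1)); g=load('g2'); print('stud g2',onz(g,491,235,55).round(1))
# ball blob circles
for n,b in(('w1',(130,118,180,160)),('g2',(470,215,515,255))):
    g=load(n);x0,y0,x1,y1=b;p=g['pixels'][y0:y1,x0:x1].astype(int);print(n,p.max(2)[::3,::3])
```

```text
[ 0.86344189 -0.21185495 -4.1303701 ]
foot front mid [320, 166]
stud top/scene [524.7 -27.6  55. ]
stud w1 [526.7 -30.6  55. ]
stud g2 [524.2 -23.3  55. ]
w1 [[156 156 159 104  64  64  63  63  60  62  61  50  54  51  50  55  55]
 [162 154 140  60  77 111 104 107 110  99  64  59  67  61  57  53  54]
 [154 160  70 100 101 103 104 109 106 104 110  95  64  62  50  55  54]
 [159 161  85 124 144 141 122 105  96  84  84 117 106  58  63  55  48]
 [153 145 164 174 168 157 139 124 105  92  96  68  94  78  58  59  59]
 [136 127 187 180 181 171 154 138 116 103  94  97  73 119  56  66  55]
 [ 99 183 192 188 185 175 155 139 123 106 105  94  75  82  68  56  47]
 [110 188 190 197 193 178 161 144 138 125 105  93  89  71  71  55  54]
 [155 166 189 192 187 171 154 141 146 125 106  95  92  70  72  60  56]
 [162 157 180 180 174 164 150 139 146 120 104  93  86  73 110  53  57]
 [154 158 156 166 166 158 142 156 133 113 100  96  71 105  56  58  52]
 [160 155 158 140 141 147 159 140 118 100  92  76 106 111  55  62  53]
 [157 157 164 163 151 104 115 108 114  97 117 114 114  51  60  54  48]
 [158 155 161 170 1
[... 238 characters left out ...]
0 108]
 [ 49  54  58  61  62  90  88  87  92  95  95  70  69  94 107]
 [ 56  52  63  72  66  86  91  95  94 102 107 108  75  90 107]
 [ 51  60  59  71  62  76  90  92 104 111 116 114 118 103 102]
 [ 48  69  69  81  78  86  96  98 111 119 127 121 122 111 111]
 [ 49  67  69  75  78  87  97 102 116 126 126 124 127 118 106]
 [ 50  60  64  66  74  84  94 106 110 126 128 126 125 114 109]
 [ 41  47  70  69  72  85  93 104 114 121 126 125 125 106 108]
 [ 42  48  51  74  69  68  90  99 105 115 121 121 106 106 108]
 [ 68  65  53  48  45  49  55  78 116 108 107 107 107 110 104]
 [101 106 107 108 111 102 101 102 105 104 105 102 110 108 109]
 [105 104 103 100 104 107 102 101 105 106 104 104 104 105 104]]
```

View pics/g3c.png

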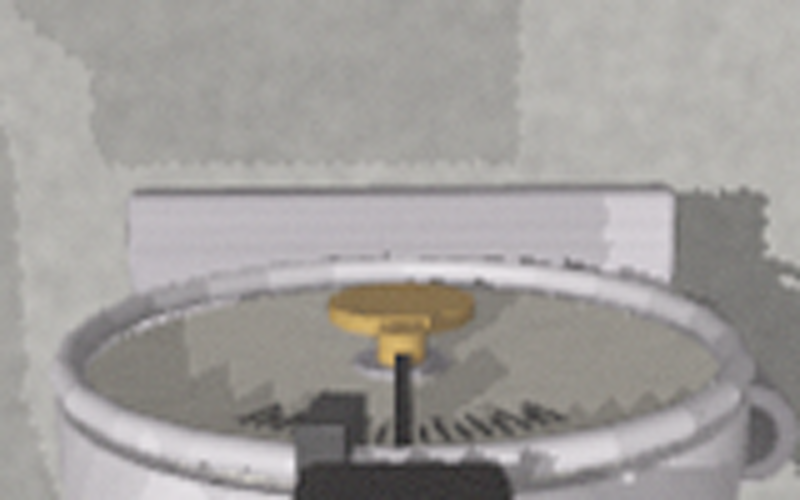

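Lifted (-4.1 N). The wrist camera sees the tab at crop (340,400) and the needle at (402,445), and the foot is aligned with the tool. Now I carry the gauge over the stud and rock it by +0.21.

```bash
cat >> h.py <<'E'
def goal(a,zc,psi=.28,B=(525,-27.5),H=118.):
    Rg=(Ro.from_euler('z',psi)*Ro.from_euler('x',a)).as_matrix()
    return np.array([*B,zc])+Rg[:,2]*(18+H), Rg@look(0,0)
E
python3 - <<'E'
from h import *
X,R=goal(.21,95); print(X,togo(X,R)); print(goal(.21,55)[0])
E
```

```text
[532.83483363 -54.74644678 228.0122044 ] [array([27.24,  8.91, -2.56]), array([ 1.000e-02, -1.202e+01, -8.000e-02])]
[532.83483363 -54.74644678 188.0122044 ]
```

Emit:
apply_moves(targets=[[[-1, 1, 0.3, -2.5, 0, 0, 0], [-1, 4, 1.3, -2.6, 0, -1, 0], [-1, 8, 2.6, -2.6, 0, -3, 0], [-1, 12, 3.9, -2.6, 0, -5, 0], [-1, 16, 5.2, -2.6, 0, -7, 0], [-1, 20, 6.5, -2.6, 0, -9, 0], [-1, 24, 7.9, -2.6, 0, -11, 0], [-1, 27.2, 8.9, -2.6, 0, -12, 0]]])

```text
clock: 17.4
eef_pos: [531.8, -56.9, 227.2]
tcp_rot: [3.14, 0.211, -1.294]
contact_force: [0.6, 0.7, -4.1]
opening: 0.298
```

Emit:
apply_moves(targets=[[[-1, 0, 0, 0, 0, 0, 0], [-1, 0, 0, 0, 0, 0, 0], [-1, 0, 0, 0, 0, 0, 0], [-1, 0, 0, 0, 0, 0, 0], [-1, 0, 0, 0, 0, 0, 0], [-1, 0, 0, 0, 0, 0, 0]]])

```text
clock: 18.0
eef_pos: [531.8, -56.1, 227.2]
tcp_rot: [3.14, 0.211, -1.292]
contact_force: [0.8, -0.6, -3.6]
opening: 0.3
```

Run:
```python
from h import *
s=r.sense();print(s['eef_pos'].round(1),s['tcp_rot'].round(3),s['contact_force'].round(1),s['opening'])
X,R=goal(.21,58);print(togo(X,R),togo(goal(.21,53)[0])); f=grab('wrist','m1')
```

```text
[531.8 -56.1 227.2] [ 3.14   0.211 -1.292] [ 0.8 -0.6 -3.6] 0.2998117031284103
[array([ 0.66, -0.14,  3.56]), array([ 0.09,  0.06, -0.08])] [array([ 0.77, -0.15,  4.05])]
```

Emit:
apply_moves(targets=[[[-1, 0.2, 0, 1, 0, 0, 0], [-1, 0.4, -0.1, 2, 0, 0, 0], [-1, 0.6, -0.1, 3, 0, 0, 0], [-1, 0.7, -0.15, 3.5, 0, 0, 0], [-1, 0.7, -0.15, 3.5, 0, 0, 0]]])

```text
clock: 18.55
eef_pos: [532.4, -55.3, 190.3]
tcp_rot: [3.138, 0.212, -1.293]
contact_force: [0.2, 0.4, -4.0]
opening: 0.298
```

Emit:
apply_moves(targets=[[[-1, 0, 0, 0.1, 0, 0, 0], [-1, 0.05, 0, 0.25, 0, 0, 0], [-1, 0.05, 0, 0.25, 0, 0, 0]]])

```text
clock: 18.85
eef_pos: [532.5, -55.2, 188.0]
tcp_rot: [3.138, 0.212, -1.293]
contact_force: [-0.4, 0.0, -2.0]
opening: 0.295
```

Emit:
apply_moves(targets=[[[-1, 0, 0, 0.1, 0, 0, 0], [-1, 0, 0, 0.1, 0, 0, 0], [-1, 0, 0, 0.1, 0, 0, 0]]])

```text
clock: 19.15
eef_pos: [532.6, -55.1, 187.3]
tcp_rot: [3.139, 0.212, -1.293]
contact_force: [-0.2, -0.9, -1.4]
opening: 0.297
```

Contact came at z≈188, as predicted. I press about 1.5 mm more and let the needle settle.

Emit:
apply_moves(targets=[[[-1, 0, 0, 0.1, 0, 0, 0], [-1, 0.03, 0, 0.15, 0, 0, 0], [-1, 0.03, 0, 0.15, 0, 0, 0], [-1, 0.03, 0, 0.15, 0, 0, 0], [-1, 0.03, 0, 0.15, 0, 0, 0], [-1, 0.03, 0, 0.15, 0, 0, 0], [-1, 0.03, 0, 0.15, 0, 0, 0], [-1, 0.03, 0, 0.15, 0, 0, 0]]])

```text
clock: 19.95
eef_pos: [532.7, -55.1, 185.8]
tcp_rot: [3.139, 0.212, -1.293]
contact_force: [-1.0, -1.1, 0.5]
opening: 0.299
```

Emit:
apply_moves(targets=[[[-1, 0, 0, 0, 0, 0, 0], [-1, 0, 0, 0, 0, 0, 0], [-1, 0, 0, 0, 0, 0, 0], [-1, 0, 0, 0, 0, 0, 0], [-1, 0, 0, 0, 0, 0, 0], [-1, 0, 0, 0, 0, 0, 0]]])

```text
clock: 20.55
eef_pos: [532.7, -55.1, 185.8]
tcp_rot: [3.139, 0.212, -1.293]
contact_force: [-0.6, -0.8, 0.8]
opening: 0.294
```

Run:
```python
from h import *
s=r.sense();print(s['eef_pos'].round(1),s['tcp_rot'].round(3),s['contact_force'].round(1),s['opening'],s['clock'])
f=grab('wrist','m2');q=grab('scene','m2s')
a=cv2.resize(f['pixels'][160:235,260:380],None,fx=6,fy=6,interpolation=cv2.INTER_CUBIC)
c=[round(x) for x in proj(q,[535,-40,140])]
b=cv2.resize(q['pixels'][c[1]-25:c[1]+25,c[0]-60:c[0]+60],None,fx=6,fy=3,interpolation=cv2.INTER_CUBIC)
b=cv2.resize(q['pixels'][c[1]-25:c[1]+25,c[0]-60:c[0]+60],None,fx=3,fy=3,interpolation=cv2.INTER_CUBIC)
o=np.zeros((a.shape[0]+b.shape[0],a.shape[1],3),np.uint8);o[:a.shape[0]]=a;o[a.shape[0]:,:b.shape[1]]=b
cv2.imwrite('pics/m2c.png',o[:,:,::-1])
```

```text
[532.7 -55.1 185.8] [ 3.139  0.212 -1.293] [-0.6 -0.8  0.8] 0.29395853913611986 20.55
```

View pics/m2c.png

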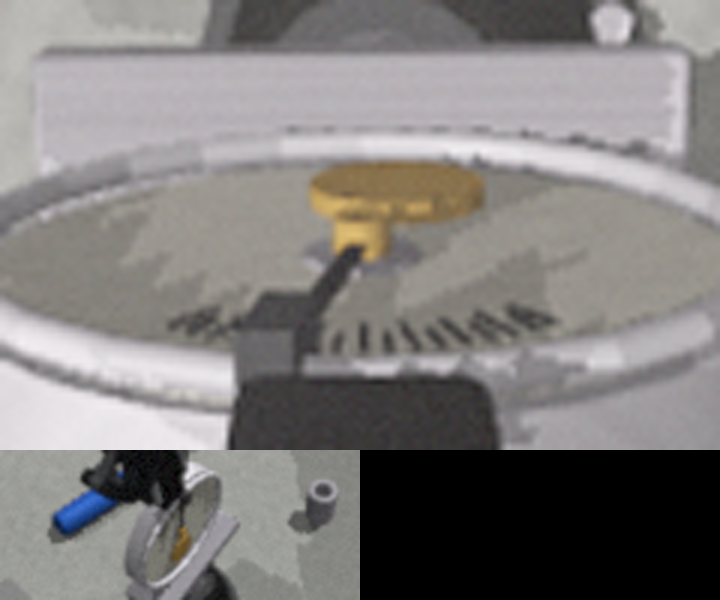

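The needle at (355,250)→(305,325) now leads to the right side of the tab, whose inner edge is at about (290,300). I'll quantify by projecting the gauge model into both wrist views.

Run:
```python
from h import *
from scipy.optimize import least_squares
Tg=np.eye(4)
def model(tag,TCP,rot):
    f=load(tag);Rt=Ro.from_euler('xyz',rot).as_matrix();Rg=Rt@look(0,0).T;G=np.array(TCP)-Rg[:,2]*118
    return f,lambda x,rr,a:np.array(proj(f,G+Rg@np.array([x,-rr*np.sin(a),70+rr*np.cos(a)])))
for tag,TCP,rot,sc,x0,y0,nd in(('g3',[544,231.8,203.2],[-3.141,0,-1.292],5,240,130,0.),('m2',[532.7,-55.1,185.8],[3.139,.212,-1.293],6,260,160,-.212)):
    f,P=model(tag,TCP,rot);Q=lambda *k:((P(*k)-[x0,y0])*sc+sc/2-.5).round(0)
    print(tag,'pivot x8',Q(8,0,0),'tip',nd,Q(8,44,nd),'needle r15',Q(8,15,nd))
    for a in(-.15,-.18,-.21,-.24): print(a,[ (x,Q(x,44,a),Q(x,55,a)) for x in(8,12)])
    p=f['pixels']; import sys
    y=slice(200,222) if tag=='g3' else slice(198,226)
    x=slice(296,326) if tag=='g3' else slice(296,324)
    print(p[y,x].max(2))
```

```text
g3 pivot x8 [404. 346.] tip 0.0 [403. 442.] needle r15 [404. 375.]
-0.15 [(8, array([354., 441.]), array([337., 471.])), (12, array([353., 412.]), array([337., 441.]))]
-0.18 [(8, array([344., 440.]), array([324., 471.])), (12, array([343., 412.]), array([324., 440.]))]
-0.21 [(8, array([334., 440.]), array([311., 470.])), (12, array([333., 411.]), array([311., 440.]))]
-0.24 [(8, array([324., 439.]), array([299., 469.])), (12, array([324., 410.]), array([298., 439.]))]
[[152 150 151 151 153 148 149 149 151 151 153 152 150 151 150 142 131 126
  122 149 195 208 204 158 157 152 160 168 138 101]
 [148 150 151 153 152 151 149 146 150 148 151 153 148 149 143 127 122 124
  120 148 197 212 199  56  57  75 120 149 127 102]
 [149 152 148 151 148 149 148 148 149 151 150 148 150 147 136 131 116 112
  119 131 169 192 191  55  61  72 104 121 119 113]
 [151 145 149 148 145 148 152 148 151 151 148 151 150 149 151 155 145 126
  128 116 127 144 144  60  61  67  95 121 121 113]
 [150 149 147 147 150 151 148 149 147 151 149 149 152 150 150 155 160 166
  175 172 163 168 151  55  59  74 127 156 124 110]

[... 5180 characters left out ...]
207 204 189 118 104 102 103 105 104 106 108 104  95  67  98 141 138 138
  135 138 136 132 152 179 175 170 174 180]
 [218 218 206 122 101 105 103 108 107 108 108 109  99  79 116 149 146 144
  146 146 148 143 153 165 180 202 202 203]
 [234 233 220 128  99 102  92  89  83  88  81  83  77  66  88 109 108 107
  107 103 103 107 106 101 118 153 150 150]
 [231 232 218 125  88  80  74  68  63  64  68  64  59  59  63  59  56  58
   55  52  55  60  56  55  57  55  47  45]
 [217 220 208 142  61  62  64  65  61  65  64  62  62  67  66  62  64  57
   63  61  56  59  60  61  60  61  61  65]
 [197 204 194 142  59  69  57  63  62  63  65  60  62  62  64  66  64  62
   69  62  63  65  61  60  60  57  57  56]]
```

Numbers from the two views: marker about -0.19 to -0.20, needle about -0.19 to -0.21. That agrees within about 0.02 rad (~1 mm), against a tolerance of 3.5 mm. The stud force is about 4.9 N and the arm is still, so I'm handing in.

Run:
```python
from h import *
s=r.sense();print(s['contact_force'].round(1),np.abs(s['qvel']).max(),s['clock'],s['opening']);print(r.sign_off())
```

```text
[ 0.1 -0.9  1.2] 0.0012505741291533848 20.65 0.2979810443295203
the job is handed in; nothing more can be done
None
```

I pressed the three keys in order, then set the gauge on the stud with the needle on the tab and handed the job in at 20.65 s. The hand-in reports no verdict, so success rests on the checks below.

- **Keys:** small, mid, then large each went down to its stop, with 7–13 N held on them. I inferred that they were fully down from force and height; I did not read key travel directly.
- **Lift:** the gauge was gripped by its black grip at 60 N and lifted about 85 mm. The wrist force of -4.1 N matched its weight.
- **At hand-in:**
  - The gauge was rocked +0.21 rad on the black mount's stud, with about 5 N on it and the rubber pressed about 2 mm.
  - The arm was still and the grip held.
  - In the wrist picture the needle was at about -0.19 to -0.21 rad and the tab at about -0.19 to -0.20 rad. That is roughly 1 mm apart at the tip, against the 3.5 mm limit.

**What disagreed:**
- **Fingertips:** the shut fingertips are about 29 mm short of the reported TCP. I found this by touching the first key slowly, and set the key presses and the grasp height to suit.
- **Tab angle:** single readings ranged from about -0.18 to -0.23 rad. I used the two views together.
- **Key height:** the fixed cameras put the key tops about 6 mm too low, so I used the stated 52 mm.

I did not re-measure the bystanders. No unexpected contact force appeared at any point where I read the force.

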